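# Dock the board tray and thread its retaining rod

### The arm

A 7-joint arm with a two-finger parallel gripper is mounted at the origin on the work surface. World frame = base frame: x ahead of the robot, y to its left, z up, the work surface at z = 0. Lengths are in m, angles in rad, forces in N, time in s.
With the tool pointing down it reaches from about 0.425 to 0.875 m from the base axis. Payload 8.4 kg.
Tool frame: the origin (TCP) lies midway between the tips of the shut fingers; the grasp point (between the pads) lies 19 mm behind it (grasp_offset is the distance from the TCP to the grasp point, in m); z points along the fingers, y is the line along which they close (so a half turn about z gives the same grasp; the last joint's range is limited). The gripper opens to 85 mm and grips with 20 to 120 N. Pads are 22 mm wide; open, the fingers measure 114 mm over their backs; the gripper's body (76 mm by 85 mm) begins 54 mm behind the grasp point. The pads swing forward as they close: fully open they stand 13 mm farther back than shut.
Start: joints at [1.162, 0.333, 0.04, 1.465, -0.013, 1.343, -0.059], TCP at [0.198, -0.619, 0.231] pointing down, gripper open.
Joint ranges: [-2.58, 2.58], [-0.38, 2.09], [-1.3, 1.39], [0.25, 2.4], [-1.5, 4.64], [0.08, 2.09], [-2.65, 2.65]. Speed limits (rad/s): [2.22, 2.22, 2.79, 2.79, 3.14, 3.14, 3.14].

### API

Orientations are given as a unit quaternion [x, y, z, w].
In Python, from plant import * gives the robot as it stands. Calls block until the motion is done:
- movep(position, orientation): joint-space move of the TCP to a pose.
- move_straight(position, attitude=None, velocity=0.15, max_force=None): straight line of the TCP; attitude=None keeps the orientation; velocity is the mean speed in m/s. With max_force (N) it stops when the force on the tool has changed by that much, and returns True; else False.
- move_j(angles): joint-space move.
- grip(opening, effort=None): finger opening in m; effort is the grip in N (None keeps the last); returns when the fingers have stopped.
- hold(seconds).
- inverse_kinematics(position, orientation): joint angles nearest the present ones, or None.
- get_image(name): name is "scene" or "top"; returns a dict with "color" (480x640x3 uint8, red, green, blue), "fx", "fy", "cx", "cy" (pixels), "T" (4x4, takes a point from camera to world coordinates). Camera axes: x right, y up, looking along -z (the intrinsics and any distortion apply to the point x, -y, -z); pixel columns grow to the right and rows downward; lengths in m; the calibration is good to about 2 mm. A picture is of the moment at which its call begins. There is no depth.
A pose or a line that the arm cannot do raises Unreachable and nothing moves.
- hand_in(): hands the job in; it is judged then, once.
Readings, each from a call of its own:
- current_t(): time.
- current_q(): joint angles.
- current_qvel(): joint speeds.
- current_joint_efforts(): joint torques, N m.
- current_eef_pos(): TCP position.
- current_orientation(): TCP orientation.
- current_contact_force(): force on the tool from outside, world axes, zero at the start.
- current_wrist_torque(): the same for the moment, N m.
- current_grip_width(): finger opening in m.
- current_gripper_force(): force on a finger pad.
Only numpy, scipy, OpenCV 4.12 (cv2) and the standard library are available. Lean on these libraries where they do the work, as an engineer would, in place of code of your own. Each camera call takes 0.05 s, during which the arm holds its last target. There are 200 camera calls.

### The job

Slide the loaded board tray, white connector first and keeping it level, into the grooves of the test dock until it is fully home against the rear stop, and let go of it. Then take the long steel rod from its stand and thread it down from above through the dock's upper bushing and on through the lower one, so that it bars the tray and its lower end pokes out about 15 mm under the lower bushing, clear of the bench. Finish still holding the rod there with the gripper, hanging upright and not wedged (someone will clip its lower end); leave the short rod and the other things on the bench where they are.

Things in the scene. Friction and masses are not known exactly. Their poses are not given: they have to be found in the camera images.
- tray: black tray: plate 120 (x) x 130 (y) x 5 mm lying on the bench, origin at the centre of its underside, z up; 0.28 to 0.56 kg, balanced. Carries a screwed-down green board (parts up to 27 mm above the underside; copper chokes at -y, yellow capacitors at +y, white connector at +x) and a raised handle. The bare outer 8 mm along both y edges run in the dock's grooves; the +x edge goes in first.
- tray_connector (a point): middle of the tray's +x (connector) edge, 60 mm from its centre; axes as the tray's.
- tray_handle (a point): grip point in the tray's grey metal handle bar, 60 mm above the underside over the tray's centre; axes as the tray's. The bar is 60 mm long along x, 12 mm thick in y, and spans 52 to 76 mm above the underside. Pinch it along y from above.
- dock: fixed grey metal test dock, origin at bench level in its middle, z up; its open front faces its -x. Two upright cheeks along x (x -65 to +75 mm, inner faces at y +68 and -68, tops z 100), open above between them. A black rear stop has its front face at x = 60 (top z 108). Two steel bushings, one right above the other, on brackets at the front left (x -70, y +48); the tray passes between them.
- dock_home (a point): where the tray's origin lies when the tray is fully home; 80 mm above the bench; axes as the dock's (+x is into the dock). Each cheek has an inward groove: lower ledge top at z 80 mm over the bench, upper ledge from z 89 to 95, ledges from y 57 to the cheek at 68 mm. The groove mouths flare over the last 19 mm (dock x -65 to -84), some 8 mm wider up, down and outward.
- upper_bushing (a point): centre of the upper bushing's top mouth, 132 mm above the bench; axes as the dock's. Both bushings: vertical, 20 mm tall, bore 14 mm, outside 18 mm, with a funnel mouth at the top (24 mm wide inside, 28 outside, 8 mm deep).
- lower_bushing (a point): centre of the lower bushing's top mouth, 55 mm above the bench; axes as the dock's. Its underside is at 35 mm, over bare bench.
- rod: the long plain steel rod, 10 mm diameter, 180 mm long, chamfered at its lower end, no head; origin at the centre of its lower end, z along it. About 0.11 kg. It stands upright in the stand, its lower end 10 mm above the bench, its upper end 190 mm.
- stand: fixed grey plastic block 60 x 60 x 60 mm with an 11 mm hole, 50 mm deep, in the middle of its top, holding the long rod; origin at the centre of its underside. A like block elsewhere holds the short rod.
- short_rod: spare steel rod, 10 mm diameter, 95 mm long, too short for the job, upright in a like block (top about 105 mm above the bench); to be left alone. Origin at its lower end.
- screwdriver: screwdriver lying on the bench, about 160 mm long; leave alone.
- choke_core: copper-coloured ring lying flat, 40 mm diameter, 14 mm high; leave alone.
- solder_spool: grey spool standing on the bench, 52 mm diameter, 40 mm high; leave alone.
- parts_bin: white divided parts bin 80 x 90 x 40 mm; leave alone.
- capacitor_block: yellow block 40 x 18 x 26 mm; leave alone.
- multimeter: grey hand multimeter lying on its back, 150 x 75 x 35 mm; leave alone.
There are look-alikes about, which are no part of the job. What is meant by the tray is not purple, and is the smaller of those in its own colour.

How it is judged:
On the way, in this order (a step that is already met when the one before it is completed fails the run):
1. the tray is fully home in the dock's grooves and let go (x of tray in the frame of dock_home between -0.006 and 0.004 m and y of tray in the frame of dock_home between -0.007 and 0.007 m and z of tray in the frame of dock_home between -0.004 and 0.006 m and x of tray_connector in the frame of dock_home above 0.05 m and angle between the x axis of tray and the x axis of dock, either way round below 0.1 rad and angle between tray's own z axis and vertical below 0.08 rad and contact force between the fingers and tray below 0.5 N), for 0.2 s.
2. the rod's lower end has gone down into the upper bushing (horizontal distance between rod and upper_bushing below 0.006 m and z of rod in the frame of upper_bushing between -0.06 and -0.01 m), for 0.05 s.
At the end, for the whole second after the job is handed in: Tray home connector first (6 mm, 0.1 rad, level to 0.08 rad), untouched; rod through both bushings, upright to 0.06 rad, lower end within 6 mm of their axis and 5 to 30 mm below the lower one, off the bench; fingers hold it (over 2 N), still, pressing on the dock under 10 N (all of step 1 and horizontal distance between rod and lower_bushing below 0.006 m and z of rod in the frame of lower_bushing between -0.05 and -0.025 m and angle between rod's own z axis and vertical below 0.06 rad and contact force between the fingers and rod above 2 N and contact force between rod and dock below 10 N and linear speed of rod below 0.02 m/s); the arm keeps its last pose, push and grip.
It fails at once if the tray is tipped by more than 0.5 rad (angle between tray's own z axis and vertical above 0.5 rad).
It fails at once if the short rod is moved by more than 30 mm (distance of short_rod from where it was at the start of the episode above 0.03 m).
It fails at once if another thing on the bench is moved by more than 30 mm (distance of any of screwdriver, choke_core, solder_spool, parts_bin, capacitor_block, multimeter from where it was at the start of the episode above 0.03 m).
It also fails if it takes over 72 s, if anything falls off the work surface, if the arm or the gripper's body presses on something with over 40 N, if the wrist force passes 120 N, or if a joint passes its speed limit or range.

## Working session

There is one attempt and no reset: what is moved stays moved. The work goes in short steps, each a Python script; the robot and the scene stay as the last script left them, time stands still between calls to the robot, and variables do not carry over. Pictures are saved under pics/ and viewed, at most 10 in all, crops included, and the job is handed in when it is done.

```bash
mkdir -p pics; ls
python3 - <<'E'
from plant import *
import cv2
for n in ("scene","top"):
    im=get_image(n); cv2.imwrite(f"pics/{n}0.png",im["color"][:,:,::-1])
    print(n,im["color"].shape,im["fx"],im["fy"],im["cx"],im["cy"],[k for k in im]); print(im["T"].round(4))
print(current_t(),current_orientation())
E
```

```text
pics
scene (480, 640, 3) 515.7801771712478 515.7801771712478 323.25754333171335 239.81083630943127 ['color', 'fx', 'fy', 'cx', 'cy', 'T']
[[-0.4641 -0.5472  0.6965  1.246 ]
 [ 0.8855 -0.2675  0.3799  0.4154]
 [-0.0216  0.7931  0.6087  0.7694]
 [ 0.      0.      0.      1.    ]]
top (480, 640, 3) 477.5669307555193 477.5669307555193 313.5538931475699 242.22740572981024 ['color', 'fx', 'fy', 'cx', 'cy', 'T']
[[ 1.6400e-02  9.9570e-01 -9.0900e-02  3.8340e-01]
 [-9.9990e-01  1.6400e-02 -6.0000e-04  3.2000e-03]
 [ 8.0000e-04  9.0900e-02  9.9590e-01  1.1713e+00]
 [ 0.0000e+00  0.0000e+00  0.0000e+00  1.0000e+00]]
0.1 [ 9.88026689e-01  1.54281266e-01 -1.40945095e-04 -7.29560491e-04]
```

View pics/scene0.png

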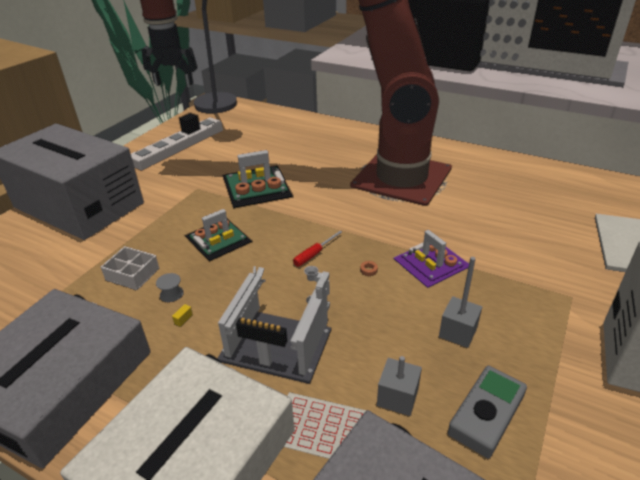

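View pics/top0.png

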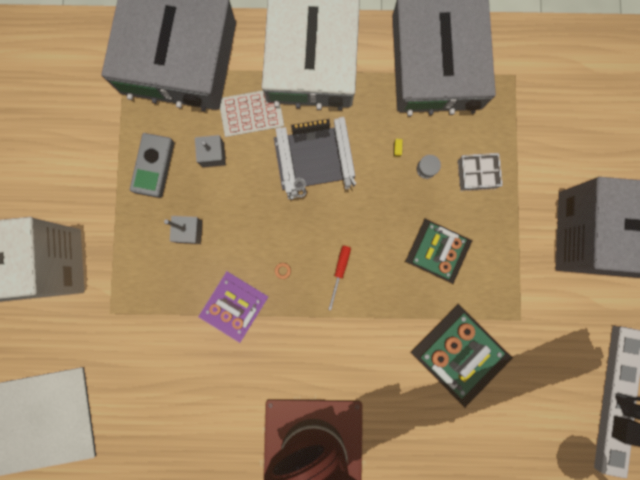

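The candidates for the tray, with top-view pixels:
- Purple tray at (233,305): ruled out by its colour.
- Large black tray at (461,355): ruled out as the larger of the black ones.
- Small black tray at (439,250), scene (218,235): fits, being black and the smaller.

The long rod is in the stand at top (184,229), scene (461,320). The short rod is at top (208,150), scene (400,385). The dock is at top (315,155), with its bushings at about (298,187). I'll confirm in an enlarged crop.

```bash
cat > h.py <<'E'
import numpy as np, cv2
def ray(im,p):
    T=im["T"]; d=T[:3,:3]@np.array([(p[0]-im["cx"])/im["fx"],-(p[1]-im["cy"])/im["fy"],-1.]); return T[:3,3],d/np.linalg.norm(d)
def plane(im,p,z):
    o,d=ray(im,p); return o+d*(z-o[2])/d[2]
def tri(a,pa,b,pb):
    o1,d1=ray(a,pa);o2,d2=ray(b,pb)
    s=np.linalg.lstsq(np.c_[d1,-d2],o2-o1,rcond=None)[0]
    x,y=o1+d1*s[0],o2+d2*s[1]; return (x+y)/2,np.linalg.norm(x-y)
def proj(im,P):
    c=im["T"][:3,:3].T@(np.asarray(P)-im["T"][:3,3]); return np.array([im["cx"]+im["fx"]*c[0]/-c[2],im["cy"]-im["fy"]*c[1]/-c[2]])
def crop(bgr,x,y,w,h,s): return cv2.resize(bgr[y:y+h,x:x+w],None,fx=s,fy=s,interpolation=cv2.INTER_CUBIC)
E
python3 - <<'E'
import cv2,numpy as np
from h import crop
t=cv2.imread("pics/top0.png");s=cv2.imread("pics/scene0.png")
A=crop(t,400,212,80,60,5);B=crop(t,270,110,100,100,4)[:300]
B=crop(t,270,115,100,75,4);B=crop(t,270,112,100,93.__int__(),4)
top=np.hstack([crop(t,400,210,80,75,5),crop(t,270,115,80,75,5)])
top=np.hstack([crop(t,400,212,80,75,4),crop(t,268,115,92,75,4)])
bot=np.hstack([crop(s,180,200,80,75,4),crop(s,250,260,92,75,4)])
cv2.imwrite("pics/c1.png",np.vstack([top,bot])[:600])
E
```

```text
File "<stdin>", line 5
    B=crop(t,270,115,100,75,4);B=crop(t,270,112,100,93.__int__(),4)
                                                      ^
SyntaxError: invalid decimal literal
```

Run:
```python
import cv2,numpy as np
from h import crop
t=cv2.imread("pics/top0.png");s=cv2.imread("pics/scene0.png")
top=np.hstack([crop(t,400,212,80,75,4),crop(t,268,125,92,75,4)])
bot=np.hstack([crop(s,180,200,80,75,4),crop(s,250,260,92,75,4)])
cv2.imwrite("pics/c1.png",np.vstack([top,bot]))
```

```text
(no output)
```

View pics/c1.png

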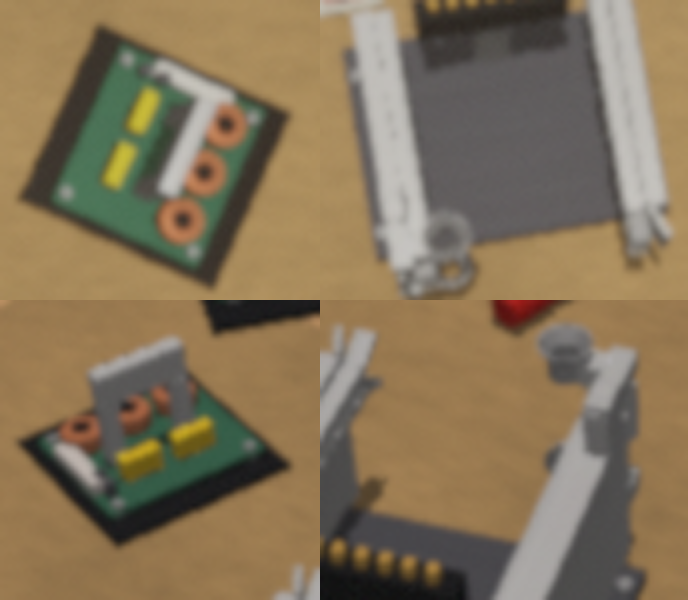

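The crop confirms it. The small black tray has its white connector at top (449,232), towards +x and the dock. The upper bushing ring is at about top (299,184), scene (311,271), with the lower one at top (300,193). Next I measure.

Run:
```python
from plant import *
from h import *
a,b=get_image("top"),get_image("scene")
A,B=a["color"].astype(int),b["color"].astype(int)
def blob(mask,seed,rad):
    m=mask.astype(np.uint8); z=np.zeros_like(m); z[max(0,seed[1]-rad):seed[1]+rad,seed[0]-rad:seed[0]+rad]=1; m*=z
    n,l,st,c=cv2.connectedComponentsWithStats(m)
    i=1+np.argmax(st[1:,4]); return (l==i).astype(np.uint8),c[i],st[i]
# tray outline (top): not bench-coloured
hsv=cv2.cvtColor(a["color"],cv2.COLOR_RGB2HSV)
dark=(A.sum(2)<200)|((A[:,:,1]>A[:,:,0]+12))
m,c,st=blob(dark,(439,250),42)
cn=cv2.findContours(m,0,1)[0]; hull=cv2.convexHull(np.vstack(cn))
r=cv2.minAreaRect(hull); bx=cv2.boxPoints(r)
W=np.array([plane(a,p,0.004) for p in bx])
print("tray rect",r,"\n",W.round(4),W.mean(0).round(4),[np.linalg.norm(W[i]-W[i-1]).round(4) for i in range(4)])
# cheeks (top): bright grey
br=(A.min(2)>150)&(A.max(2)-A.min(2)<40)
for s in ((285,160),(345,152)):
    m=br.astype(np.uint8); z=np.zeros_like(m); z[112:202,s[0]-20:s[0]+20]=1
    m,c,st=blob((m*z)>0,s,45); r=cv2.minAreaRect(cv2.findNonZero(m)); bx=cv2.boxPoints(r)
    W=np.array([plane(a,p,0.1) for p in bx]); print("cheek",r,st,"\n",W.round(4).tolist())
print("upper",tri(a,(299.25,183.75),b,(311.25,270.5)))
print("lower top-only",plane(a,(300.3,192.5),0.055))
# small features for handles/rods: print color rows
cv2.imwrite("pics/m.png",np.vstack([np.hstack([crop(a["color"][:,:,::-1],155,205,60,50,6),crop(b["color"][:,:,::-1],430,250,60,50,6)]),np.hstack([crop(a["color"][:,:,::-1],270,165,60,50,6),crop(b["color"][:,:,::-1],290,255,60,50,6)])]))
```

```text
tray rect ((438.39752197265625, 250.72193908691406), (51.89337158203125, 46.236083984375), 24.775144577026367) 
 [[ 0.4479 -0.2208  0.004 ]
 [ 0.5523 -0.2687  0.004 ]
 [ 0.5004 -0.3841  0.004 ]
 [ 0.3968 -0.3355  0.004 ]] [ 0.4744 -0.3023  0.004 ] [np.float64(0.1256), np.float64(0.1148), np.float64(0.1266), np.float64(0.1144)]
cheek ((282.24322509765625, 151.54055786132812), (79.99136352539062, 19.115583419799805), 72.89727020263672) [265 115  30  77 756] 
 [[0.7714, 0.1292, 0.1], [0.7855, 0.0874, 0.1], [0.6071, 0.0297, 0.1], [0.5935, 0.071, 0.1]]
cheek ((344.5872802734375, 150.16107177734375), (66.21221160888672, 10.36919116973877), 79.99201965332031) [335 117  20  67 637] 
 [[0.7687, -0.0379, 0.1], [0.7733, -0.0614, 0.1], [0.6209, -0.0893, 0.1], [0.6163, -0.066, 0.1]]
upper (array([0.6077908 , 0.03855608, 0.12870905]), np.float64(0.0018002115587226445))
lower top-only [0.60309523 0.03730876 0.055     ]
```

View pics/m.png

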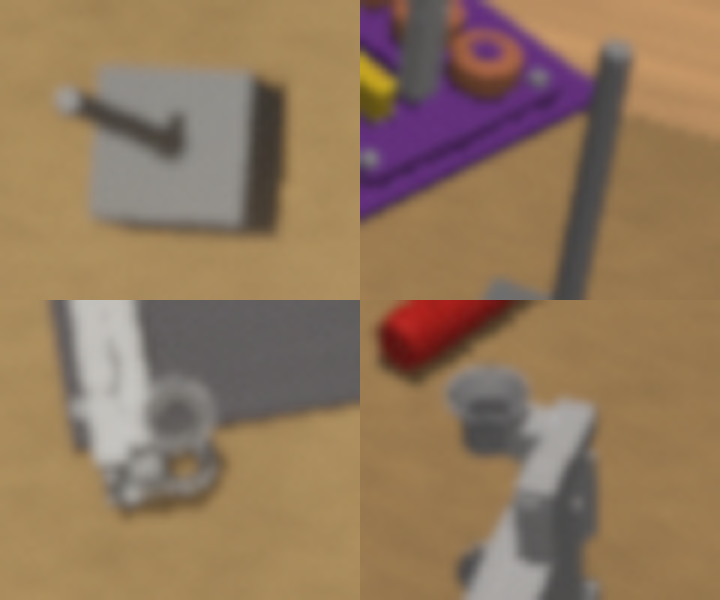

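Run:
```python
from plant import *
from h import *
a,b=get_image("top"),get_image("scene")
G=a["color"].astype(float).mean(2)
def fit(x0s,x1s,rows,z):
    P=[]
    for r in rows:
        t=(r-rows[0])/(rows[-1]-rows[0]); c=x0s+(x1s-x0s)*t
        xs=np.arange(int(c)-5,int(c)+7); g=np.abs(np.diff(G[r,xs])); k=np.clip(np.argmax(g),1,len(g)-2)
        w=g[k-1:k+2]; P.append(plane(a,(xs[k]+.5+(w*[-1,0,1]).sum()/w.sum(),r),z))
    P=np.array(P); f=np.polyfit(P[:,0],P[:,1],1); e=P[:,1]-np.polyval(f,P[:,0]); ok=abs(e)<.003
    f=np.polyfit(P[ok,0],P[ok,1],1); return f,np.degrees(np.arctan(f[0])),ok.sum(),len(rows),e[ok].std()
rows=np.arange(140,172)
L=fit(288.5,293,rows,.095); R=fit(339.5,346,rows,.095); print(L,R)
f=(L[0]+R[0])/2; yaw=np.arctan(f[0]); print("mid yaw",np.degrees(yaw),"width",(L[0]-R[0])@[.69,1]*np.cos(yaw))
up,e=tri(a,(299.9,182.9),b,(310.9,270.1)); print("upper",up,e, plane(a,(299.9,182.9),.132),plane(b,(310.9,270.1),.132),"lower",plane(a,(300.6,192.2),.055))
n=np.array([-np.sin(yaw),np.cos(yaw)]); print("bushing dock y",(up[1]-np.polyval(f,up[0]))*np.cos(yaw))
print("rod top",tri(a,(165.9,221.2),b,(472.4,257.4)))
print("stand hole top",plane(a,(183.9,227.9),.06))
print("handle",tri(a,(447.9,247.9),b,(214.4,214.1)))
# stand top face (top view)
S=a["color"].astype(int); m=((S.max(2)-S.min(2)<25)&(S.mean(2)>100)).astype(np.uint8); m[:,:160]=0;m[:205]=0;m[250:]=0;m[:,206:]=0
r=cv2.minAreaRect(cv2.findNonZero(m)); print("stand",r,plane(a,r[0],.06))
# reach checks
def q(y): return [np.cos(y/2),np.sin(y/2),0,0]
for p,y in (((.474,-.302,.05),-.43),((.474,-.302,.2),-.43),((.52,-.03,.2),.18),((.685,.004,.16),.18),((.45,.28,.3),.2),((.61,.04,.3),.2)):
    j=inverse_kinematics(p,q(y)); print(p,None if j is None else np.round(j,2))
```

```text
(array([ 0.19065857, -0.06926466]), np.float64(10.794381009458165), np.int64(32), 32, np.float64(0.0002596039439361306)) (array([ 0.18297674, -0.1777897 ]), np.float64(10.369089675872994), np.int64(32), 32, np.float64(0.0004076702194330847))
mid yaw 10.58188277955198 width 0.11188972582453469
upper [0.60902607 0.03773158 0.13039775] 0.0032296926280958064 [0.60943481 0.03624963 0.132     ] [0.61000575 0.04017643 0.132     ] lower [0.60382765 0.03661155 0.055     ]
bushing dock y 0.046674435340277376
rod top (array([0.51169883, 0.31122397, 0.18871125]), np.float64(0.0009063425023227412))
stand hole top [0.51353563 0.30820387 0.06      ]
handle (array([ 0.47413047, -0.30378722,  0.07256753]), np.float64(0.005726161111674656))
stand ((180.5, 229.5), (25.0, 31.0), 90.0) [0.50963335 0.31600845 0.06      ]
(0.474, -0.302, 0.05) [ 0.61  0.33 -0.14  1.87  0.06  0.95 -1.56]
(0.474, -0.302, 0.2) [ 0.63  0.18 -0.16  1.72  0.03  1.24 -1.54]
(0.52, -0.03, 0.2) [ 0.54  0.14 -0.61  1.79  0.08  1.24 -1.49]
(0.685, 0.004, 0.16) [ 0.32  0.5  -0.55  1.43  0.26  1.28 -1.64]
(0.45, 0.28, 0.3) [ 0.48  0.25 -1.29  1.6   0.24  1.47 -2.2 ]
(0.61, 0.04, 0.3) [ 0.42  0.3  -0.71  1.43  0.2   1.48 -1.65]
```

Checks on the measurements:
- **Tray:** 126 x 115 mm raw against 130 x 120, centred at (0.474,-0.303), yaw -24.5°. The handle ray agrees.
- **Dock:** yaw 10.6°. Ledge gap 112 mm against 114, origin about (0.686,0.005).
- **Upper bushing:** z 130 against 132.
- **Rod top:** z 189 against 190.

All plausible, so I grasp the tray.

```bash
cat >> h.py <<'E'
YAW=np.radians(10.58); D=np.array([.6864,.0047])
def dk(x,y=0): c,s=np.cos(YAW),np.sin(YAW); return D+[c*x-s*y,s*x+c*y]
def undk(p): c,s=np.cos(YAW),np.sin(YAW); d=np.asarray(p)[:2]-D; return np.array([c*d[0]+s*d[1],-s*d[0]+c*d[1]])
def q(y): return [float(np.cos(y/2)),float(np.sin(y/2)),0.,0.]
E
python3 - <<'E'
from plant import *
from h import *
ty=np.radians(-24.5); c=(.4744,-.3028)
movep([*c,.18],q(ty)); grip(.06,60)
print(move_straight([*c,.041],velocity=.12,max_force=15),current_eef_pos())
grip(0.0,60); print("w",current_grip_width(),current_gripper_force())
f0=current_contact_force()
move_straight([*c,.061],velocity=.08); hold(.2); print("w",current_grip_width(),"df",current_contact_force()-f0,current_wrist_torque())
move_straight([*c,.161],velocity=.15)
movep([*dk(-175),.161],q(YAW)); hold(.2)
print(current_eef_pos(),current_q().round(2) if hasattr(current_q(),'round') else current_q(),current_t())
for n in("top","scene"): cv2.imwrite(f"pics/{n}1.png",get_image(n)["color"][:,:,::-1])
t,s=cv2.imread("pics/top1.png"),cv2.imread("pics/scene1.png")
cv2.imwrite("pics/c2.png",np.hstack([crop(t,240,100,150,200,2.6),crop(s,200,160,150,200,2.6)]))
E
```

```text
False [ 0.47492512 -0.30307102  0.041779  ]
w 0.011343438682343197 59.56827700138092
w 0.011553996872549365 df [ 0.99232202 -1.92694943 -8.26180799] [-0.03930065 -0.03275173 -0.05466223]Traceback (most recent call last):
  File "<stdin>", line 10, in <module>
plant.Unreachable: the arm cannot take that pose within its joint ranges
```

Run:
```python
from plant import *
from h import *
print(np.round(current_q(),2),current_eef_pos())
for x in(-175,-165,-155,-120,-60,0):
  for z in (.123,.165,.22):
    for f in (0,np.pi):
      j=inverse_kinematics([*dk(x/1000),z],q(YAW+f)); print(x,z,f>0,None if j is None else np.round(j,2))
```

```text
[ 0.63  0.21 -0.16  1.77  0.04  1.17 -1.54] [ 0.47382984 -0.30249856  0.16000075]
-175 0.123 False [ 0.36  0.18 -0.43  1.9   0.08  1.08 -1.49]
-175 0.123 True [ 0.92  0.33 -1.09  1.88  0.32  1.13  1.47]
-175 0.165 False [ 0.36  0.14 -0.43  1.86  0.06  1.16 -1.47]
-175 0.165 True [ 0.94  0.26 -1.1   1.83  0.25  1.2   1.52]
-175 0.22 False [ 0.37  0.09 -0.42  1.79  0.04  1.27 -1.45]
-175 0.22 True [ 0.97  0.2  -1.11  1.76  0.18  1.29  1.58]
-165 0.123 False [ 0.35  0.2  -0.42  1.88  0.09  1.08 -1.5 ]
-165 0.123 True [ 0.9   0.35 -1.09  1.86  0.34  1.14  1.44]
-165 0.165 False [ 0.35  0.16 -0.43  1.84  0.07  1.16 -1.48]
-165 0.165 True [ 0.92  0.29 -1.09  1.81  0.28  1.2   1.5 ]
-165 0.22 False [ 0.36  0.11 -0.42  1.76  0.05  1.27 -1.46]
-165 0.22 True [ 0.95  0.23 -1.1   1.74  0.21  1.3   1.55]
-155 0.123 False [ 0.34  0.22 -0.42  1.86  0.1   1.09 -1.51]
-155 0.123 True [ 0.88  0.38 -1.09  1.84  0.37  1.15  1.42]
-155 0.165 False [ 0.35  0.18 -0.42  1.81  0.08  1.17 -1.49]
-155 0.165 True [ 0.9   0.32 -1.09  1.79  0.3   1.21  1.48]
-155 0.22 False [ 0.35  0.13 -0.43  1.74  0.06  1.28 -
[... 423 characters left out ...]
6]
-60 0.123 False [ 0.27  0.4  -0.41  1.63  0.17  1.15 -1.57]
-60 0.123 True [ 0.73  0.61 -1.1   1.61  0.57  1.27  1.29]
-60 0.165 False [ 0.27  0.36 -0.42  1.59  0.15  1.22 -1.56]
-60 0.165 True [ 0.73  0.56 -1.1   1.57  0.51  1.33  1.33]
-60 0.22 False [ 0.27  0.33 -0.42  1.52  0.14  1.32 -1.55]
-60 0.22 True [ 0.73  0.51 -1.1   1.5   0.46  1.41  1.37]
0 0.123 False [ 0.22  0.51 -0.41  1.47  0.21  1.2  -1.6 ]
0 0.123 True [ 0.64  0.74 -1.1   1.45  0.66  1.35  1.26]
0 0.165 False [ 0.22  0.48 -0.41  1.43  0.19  1.27 -1.59]
0 0.165 True [ 0.63  0.7  -1.1   1.41  0.62  1.41  1.29]
0 0.22 False [ 0.22  0.45 -0.42  1.36  0.18  1.37 -1.58]
0 0.22 True [ 0.62  0.65 -1.1   1.34  0.57  1.49  1.32]
```

Run:
```python
from plant import *
from h import *
j=inverse_kinematics([*dk(-.175),.165],q(YAW)); print(np.round(j,2))
move_j(j); hold(.2)
print(current_eef_pos(),current_grip_width(),current_t())
for n in("top","scene"): cv2.imwrite(f"pics/{n}1.png",get_image(n)["color"][:,:,::-1])
t,s=cv2.imread("pics/top1.png"),cv2.imread("pics/scene1.png")
cv2.imwrite("pics/c2.png",np.hstack([crop(t,240,100,150,200,2.6),crop(s,200,160,150,200,2.6)]))
```

```text
[ 0.36  0.14 -0.43  1.86  0.06  1.16 -1.47]
[ 0.51437659 -0.02916101  0.16482986] 0.011307266986699725 6.725
```

View pics/c2.png

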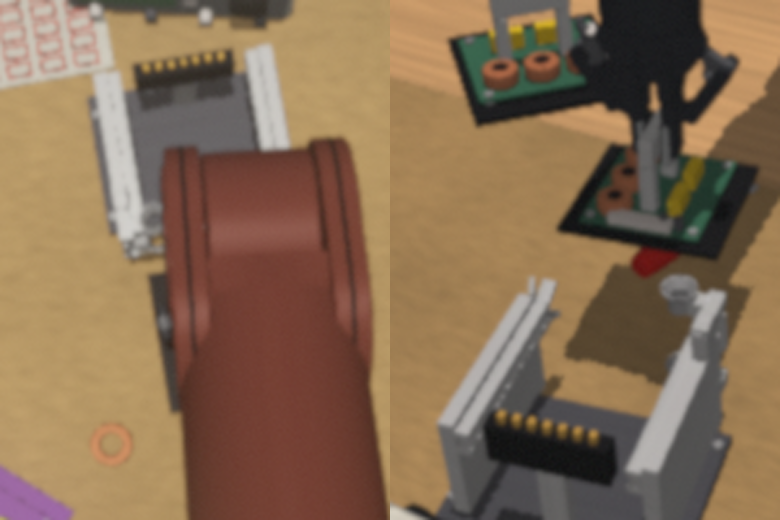

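The tray hangs level, connector towards the dock. The front corners are at about scene (265,248) and (324,259). I check those against the prediction, lower it, and go into the flare.

Run:
```python
from plant import *
from h import *
b=get_image("scene"); p=np.array(current_eef_pos())
R=lambda x,y: p[:2]+(dk(x,y)-D)
for y,px in((-.065,(265.1,248.2)),(.065,(323.9,258.5))):
    print("pred",proj(b,[*R(.06,y),.127]).round(1),"seen",px,undk(plane(b,px,.127)).round(4))
move_straight([*dk(-.175),.124],q(YAW),velocity=.1); hold(.3)
e=np.array(current_eef_pos()); print("err",e-[*dk(-.175),.124],current_contact_force())
s=move_straight([*dk(-.11),.124],q(YAW),velocity=.05,max_force=15); e=np.array(current_eef_pos())
print(s,undk(e),e[2],current_contact_force(),current_t())
```

```text
pred [264.2 247.4] seen (265.1, 248.2) [-0.113  -0.0629]
pred [325.9 258.4] seen (323.9, 258.5) [-0.1138  0.0606]
err [ 3.52687860e-04 -2.86081122e-05  5.55061726e-04] [-0.34901202 -0.08933482 -2.88169956]
False [-1.10249278e-01 -9.35452358e-05] 0.12403075732571064 [-0.65877186 -0.6146799  -3.5416746 ] 9.1833
```

Run:
```python
from plant import *
from h import *
s=move_straight([*dk(-.02),.124],q(YAW),velocity=.05,max_force=15); e=np.array(current_eef_pos())
print(s,undk(e),e[2],current_contact_force(),current_t())
if not s:
    s=move_straight([*dk(.012),.124],q(YAW),velocity=.025,max_force=15); e=np.array(current_eef_pos())
    print(s,undk(e),e[2],current_contact_force(),current_grip_width(),current_t())
```

```text
False [-2.01601891e-02 -9.22972129e-05] 0.12406513026789365 [-0.77913004  0.03277272 -2.82491175] 11.1333
True [0.00020015 0.00012076] 0.12254375601129273 [ 0.71110686 -0.05188774 -3.70863298] 0.0117867236026463 12.0083
```

Run:
```python
from plant import *
from h import *
s=move_straight([*dk(.010),.1235],q(YAW),velocity=.02,max_force=12); e=np.array(current_eef_pos()); print(s,undk(e),e[2],current_contact_force())
x=float(undk(e)[0]); s=move_straight([*dk(x),.115],q(YAW),velocity=.02,max_force=6); e=np.array(current_eef_pos()); print(s,undk(e),e[2],current_contact_force())
grip(.04); hold(.3); print(current_contact_force(),current_grip_width())
e=np.array(current_eef_pos()); move_straight([e[0],e[1],.22],velocity=.12); 
print(current_t(),np.round(current_q(),2))
# next pose checks for the rod
for yw in (-.6,-.2,.2,.6,1.0,1.4,1.8):
  r=[]
  for p in ((.5122,.3105,.30),(.5122,.3105,.136),(*dk(-.07,.048),.30),(*dk(-.07,.048),.146)):
    j=inverse_kinematics(p,q(yw)); r.append(None if j is None else np.round(j,2).tolist())
  print(yw,r)
```

```text
True [0.0003703  0.00012561] 0.1218016756428327 [-3.69045277 -0.39214411  5.514627  ]
True [1.79547804e-04 5.76802174e-05] 0.12164145481424427 [-0.08326916 -0.02751477  5.84404966]
[-0.27498252  0.10215757  0.5186934 ] 0.0403212381325131
14.1667 [ 0.21  0.45 -0.4   1.35  0.18  1.38 -1.58]
-0.6 [[-1.28, 0.25, 0.81, 1.52, -0.18, 1.45, -2.63], [-1.13, 0.34, 0.62, 1.74, -0.21, 1.14, -2.61], [0.12, 0.25, -0.31, 1.45, 0.08, 1.46, -2.37], [0.12, 0.33, -0.31, 1.66, 0.11, 1.17, -2.39]]
-0.2 [[-0.18, 0.25, -0.54, 1.46, 0.13, 1.46, -2.49], [-0.19, 0.35, -0.52, 1.69, 0.19, 1.16, -2.53], [0.17, 0.25, -0.38, 1.44, 0.09, 1.46, -1.98], [0.17, 0.34, -0.37, 1.66, 0.13, 1.17, -2.01]]
0.2 [[-0.13, 0.26, -0.6, 1.46, 0.14, 1.47, -2.1], [-0.15, 0.36, -0.58, 1.69, 0.21, 1.16, -2.15], [0.22, 0.26, -0.45, 1.44, 0.11, 1.47, -1.59], [0.22, 0.35, -0.44, 1.65, 0.16, 1.18, -1.63]]
0.6 [[-0.08, 0.27, -0.66, 1.46, 0.16, 1.47, -1.71], [-0.1, 0.37, -0.64, 1.68, 0.24, 1.17, -1.77], [0.28, 0.27, -0.51, 1.44, 0.13, 1.47, -1.21], [0.27, 0.36, -0.5, 1.65, 0.18, 1.18, -1.25]]
1.0 [[-0.04, 0.28, -0.72, 1.46, 0.18, 1.47, -1.33], [-0.05, 0.38, -0.7, 1.68, 0.26, 1.17, -1.39], [0.33, 0.28, -0.58, 1.44, 0.15, 1.47, -0.82], [0.32, 0.37, -0.57, 1.65, 0.21, 1.19, -0.87]]
1.4 [[0.01, 0.29, -0.78, 1.46, 0.2, 1.48, -0.94], [-0.01, 0.4, -0.76, 1.68, 0.29, 1.18, -1.01], [0.37, 0.29, -0.64, 1.43, 0.17, 1.48, -0.44], [0.37, 0.38, -0.63, 1.65, 0.24, 1.19, -0.49]]
1.8 [[0.03, 0.3, -0.82, 1.45, 0.22, 1.48, -0.55], [0.02, 0.41, -0.8, 1.68, 0.31, 1.19, -0.63], [0.42, 0.3, -0.71, 1.43, 0.19, 1.48, -0.05], [0.42, 0.4, -0.7, 1.64, 0.27, 1.2, -0.11]]
```

Run:
```python
from plant import *
from h import *
e=np.array(current_eef_pos()); move_straight([e[0],e[1],.29],velocity=.2)
r=(.5122,.3100)
j=inverse_kinematics([*r,.30],q(.6)); move_j(j); grip(.06,40); hold(.1)
print(current_t(),np.array(current_eef_pos())-[*r,.3])
for n in("top","scene"): cv2.imwrite(f"pics/{n}2.png",get_image(n)["color"][:,:,::-1])
t,s=cv2.imread("pics/top2.png"),cv2.imread("pics/scene2.png")
cv2.imwrite("pics/c3.png",np.hstack([crop(t,265,112,100,100,4),crop(s,220,240,100,100,4)]))
```

```text
16.4167 [ 1.85095820e-04 -2.01459811e-04 -6.37278174e-05]
```

View pics/c3.png

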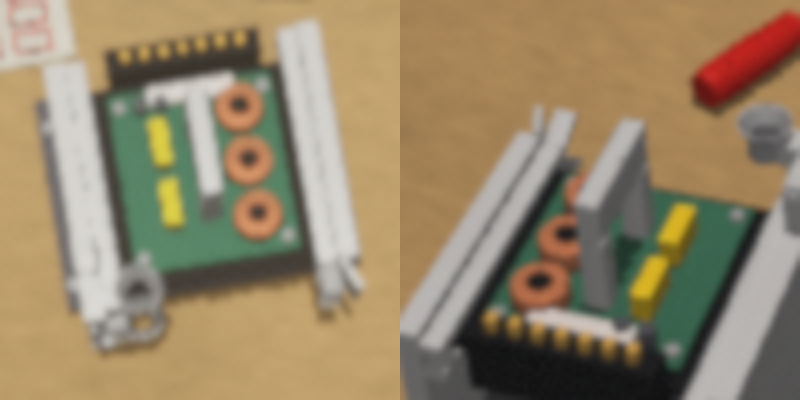

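The tray sits between the cheeks with its connector against the black stop. Its outer edge is at about top (320,182). I'll check that number and grasp the rod.

Run:
```python
from plant import *
from h import *
a=get_image("top"); G=a["color"].astype(np.float32).mean(2)
X=[]
for y in np.arange(-.04,.025,.004):
    xs=np.arange(-.085,-.05,.0005); P=np.array([proj(a,[*dk(x,y),.083]) for x in xs],np.float32)
    g=cv2.remap(G,P[:,0],P[:,1],cv2.INTER_LINEAR).ravel(); d=np.diff(cv2.GaussianBlur(g[None],(1,1),0).ravel()); X.append(xs[np.argmin(d)])
print("tray rear edge dock x",np.round(X,4),np.median(X))
r=[.5122,.3100]
move_straight([*r,.136],velocity=.15,max_force=10); hold(.2); f0=np.array(current_contact_force()); print(f0,np.array(current_eef_pos()))
grip(0.0,20); hold(.3); print("w",current_grip_width(),"df",np.array(current_contact_force())-f0,np.array(current_eef_pos()),current_wrist_torque(),current_t())
```

```text
tray rear edge dock x [-0.0725 -0.074  -0.073  -0.0725 -0.0715 -0.0715 -0.073  -0.072  -0.0725
 -0.0745 -0.073  -0.0745 -0.075  -0.0715 -0.0735 -0.072  -0.072 ] -0.0725
[-0.47630325  0.13240973 -0.23410975] [0.51252015 0.31020331 0.13670971]
w 0.00929188872306857 df [-0.22765386  2.14537504  0.88756085] [0.51205697 0.31026946 0.13605817] [0.61489096 0.41945413 0.03653794] 18.8083
```

Run:
```python
from plant import *
from h import *
a,b=get_image("top"),get_image("scene")
I0=cv2.imread("pics/top0.png")[:,:,::-1]; b0=cv2.imread("pics/scene0.png")[:,:,::-1]
def prof(im,I,y,xs,z):
    P=np.array([proj(im,[*dk(x,y),z]) for x in xs],np.float32); return cv2.remap(np.ascontiguousarray(I),P[:,0],P[:,1],cv2.INTER_LINEAR)[:,0]
xs=np.arange(-.09,-.04,.0025)
for y in (-.03,.02):
    p,p0=prof(a,a["color"],y,xs,.083),prof(a,I0,y,xs,.083)
    for x,u,v in zip(xs,p,p0): print(round(float(x),4),u,v,end=" | ")
    print()
print("scene rear edge")
xs=np.arange(-.08,-.04,.0025)
for x,u,v in zip(xs,prof(b,b["color"],.03,xs,.085),prof(b,b0,.03,xs,.085)): print(round(float(x),4),u,v,end=" | ")
print("\nscene front")
xs=np.arange(.04,.075,.0025)
for x,u,v in zip(xs,prof(b,b["color"],-.045,xs,.085),prof(b,b0,-.045,xs,.085)): print(round(float(x),4),u,v,end=" | ")
```

```text
-0.09 [193 162 110] [171 142  94] | -0.0875 [194 163 111] [173 143  95] | -0.085 [194 163 111] [173 143  95] | -0.0825 [193 162 110] [172 142  95] | -0.08 [191 161 109] [171 141  93] | -0.0775 [185 155 104] [171 141  93] | -0.075 [166 137  92] [171 141  94] | -0.0725 [138 113  76] [167 138  92] | -0.07 [113  93  65] [149 122  84] | -0.0675 [90 76 59] [118 100  79] | -0.065 [76 67 59] [99 91 86] | -0.0625 [71 63 57] [97 93 93] | -0.06 [70 64 58] [97 94 94] | -0.0575 [70 66 57] [98 94 95] | -0.055 [72 77 64] [98 95 95] | -0.0525 [ 78 102  80] [97 93 93] | -0.05 [ 83 120  93] [98 94 94] | -0.0475 [ 89 121  93] [98 94 95] | -0.045 [110 110  82] [99 95 95] | -0.0425 [155 114  80] [98 95 95] | 
-0.09 [186 155 105] [165 135  90] | -0.0875 [187 156 105] [165 136  90] | -0.085 [188 158 107] [167 138  91] | -0.0825 [188 157 106] [167 137  91] | -0.08 [187 157 107] [167 138  92] | -0.0775 [186 156 106] [166 137  91] | -0.075 [174 144  97] [166 136  90] | -0.0725 [147 121  80] [161 132  88] | -0.07 [116  95  66] [145 119  81] | -0.0675 [89 76 59] [117 100  80] | -0.065 [75 67 59] [99 91 87] | -0
[... 667 characters left out ...]
 [152 120  79] | -0.055 [ 72 104  80] [153 121  79] | -0.0525 [ 62 105  81] [152 121  78] | -0.05 [ 62 106  82] [151 119  78] | -0.0475 [ 61 107  83] [149 118  78] | -0.045 [ 61 106  82] [148 117  77] | -0.0425 [ 61 106  82] [147 116  76] | 
scene front
0.04 [136 124 105] [98 83 63] | 0.0425 [138 111  72] [116  91  53] | 0.045 [133 103  55] [116  90  46] | 0.0475 [120  94  48] [107  83  42] | 0.05 [100  79  42] [89 70 38] | 0.0525 [71 57 37] [62 50 32] | 0.055 [41 37 33] [37 33 28] | 0.0575 [27 26 26] [24 24 23] | 0.06 [22 22 22] [20 21 20] | 0.0625 [21 23 22] [17 18 19] | 0.065 [21 22 22] [18 18 17] | 0.0675 [21 21 22] [21 20 20] | 0.07 [26 27 27] [23 23 23] | 0.0725 [39 39 39] [35 35 35] |
```

Run:
```python
from plant import *
from h import *
a,b=get_image("top"),get_image("scene")
I0=cv2.imread("pics/top0.png")[:,:,::-1]
def prof(im,I,y,xs,z):
    P=np.array([proj(im,[*dk(x,y),z]) for x in xs],np.float32); return cv2.remap(np.ascontiguousarray(I),P[:,0],P[:,1],cv2.INTER_LINEAR)[:,0].mean(1).round().astype(int)
xs=np.arange(.03,.08,.0025); print(np.c_[xs*1000,prof(a,I0,.03,xs,.108),prof(a,I0,-.03,xs,.108),prof(a,a["color"],.03,xs,.092),prof(a,a["color"],-.045,xs,.092)].round(1).tolist())
# board extents: green mask in top view
A=a["color"].astype(int); g=((A[:,:,1]>A[:,:,0]+15)&(A[:,:,1]>A[:,:,2]+8)); yy,xx=np.nonzero(g[120:190,285:345]); 
U=np.array([undk(plane(a,(x+285,y+120),.088)) for x,y in zip(xx,yy)])
print("board now x",np.percentile(U[:,0],[.5,99.5]),"y",np.percentile(U[:,1],[.5,99.5]))
A=I0.astype(int); g=((A[:,:,1]>A[:,:,0]+15)&(A[:,:,1]>A[:,:,2]+8)); yy,xx=np.nonzero(g[205:290,400:480])
c,s=np.cos(np.radians(-24.5)),np.sin(np.radians(-24.5))
V=np.array([plane(a,(x+400,y+205),.008)[:2]-[.4744,-.3028] for x,y in zip(xx,yy)])@np.array([[c,-s],[s,c]])
print("board in tray x",np.percentile(V[:,0],[.5,99.5]),"y",np.percentile(V[:,1],[.5,99.5]))
```

```text
[[30.0, 81.0, 79.0, 109.0, 105.0], [32.5, 69.0, 66.0, 107.0, 106.0], [35.0, 61.0, 58.0, 101.0, 107.0], [37.5, 59.0, 59.0, 93.0, 114.0], [40.0, 59.0, 59.0, 94.0, 133.0], [42.5, 62.0, 58.0, 103.0, 150.0], [45.0, 64.0, 56.0, 109.0, 150.0], [47.5, 60.0, 55.0, 106.0, 131.0], [50.0, 48.0, 46.0, 96.0, 104.0], [52.5, 42.0, 41.0, 79.0, 82.0], [55.0, 41.0, 42.0, 63.0, 84.0], [57.5, 43.0, 44.0, 54.0, 96.0], [60.0, 50.0, 51.0, 52.0, 98.0], [62.5, 62.0, 60.0, 54.0, 92.0], [65.0, 82.0, 74.0, 59.0, 88.0], [67.5, 100.0, 85.0, 72.0, 90.0], [70.0, 105.0, 89.0, 96.0, 91.0], [72.5, 110.0, 100.0, 118.0, 90.0], [75.0, 125.0, 119.0, 125.0, 95.0], [77.5, 134.0, 131.0, 126.0, 112.0]]
board now x [-0.05470901  0.05253119] y [-0.05056091  0.047377  ]
board in tray x [-0.0530671   0.05305815] y [-0.0487702   0.04838465]
```

The board centre is at (-1,-2) mm in the dock frame, so the tray is home. The rod is held at 9.3 mm width with low side force, so I lift it and carry it above the bushing.

Run:
```python
from plant import *
from h import *
grip(0.0,60); e=np.array(current_eef_pos())
move_straight([e[0],e[1],.22],velocity=.08); move_straight([e[0],e[1],.30],velocity=.15)
print("w",current_grip_width(),current_contact_force(),current_t())
B=dk(-.07,.0475)
j=inverse_kinematics([*B,.30],q(.6)); move_j(j); hold(.4)
print(np.array(current_eef_pos()),B,current_t(),current_wrist_torque())
for n in("top","scene"): cv2.imwrite(f"pics/{n}3.png",get_image(n)["color"][:,:,::-1])
t,s=cv2.imread("pics/top3.png"),cv2.imread("pics/scene3.png")
cv2.imwrite("pics/c4.png",np.hstack([crop(t,250,140,100,140,4),crop(s,270,150,100,140,4)]))
```

```text
w 0.008698459298659271 [-0.25061742  1.05440875 -1.02417369] 21.1083
[0.60882462 0.03908362 0.30005296] [0.60886864 0.0385399 ] 22.6167 [ 0.00915634 -0.00193092 -0.02981759]
```

View pics/c4.png

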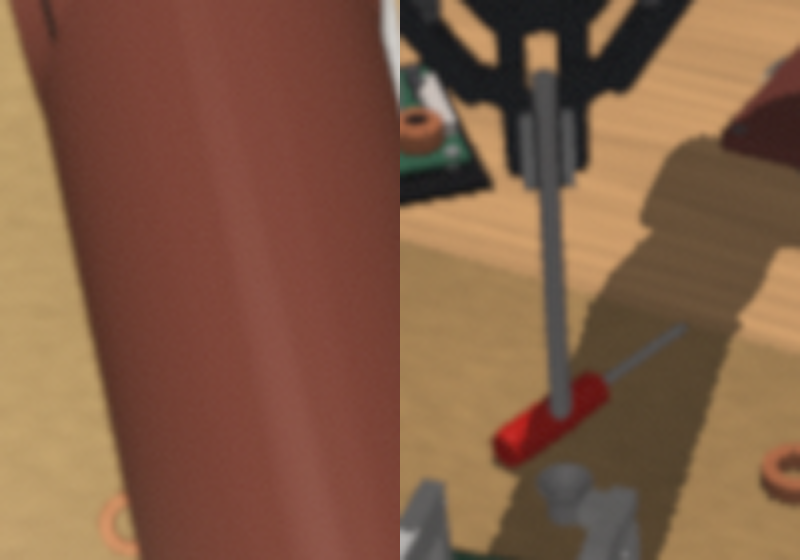

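Run:
```python
from plant import *
from h import *
b=get_image("scene"); e=np.array(current_eef_pos()); G=b["color"].astype(float).mean(2)
for z,px in((.354,(305.6,169.1)),(.174,(310.1,252.8))): print("pred",proj(b,[e[0],e[1],z]).round(1),"seen",px,plane(b,px,z).round(4))
print("bushing pred",proj(b,[*dk(-.07,.048),.132]).round(1),plane(b,(311.1,269.1),.132).round(4))
# rod centre line by rows: dark-grey, low-saturation span
I=b["color"].astype(int)
for r in range(200,252,6):
    x0=int(proj(b,[e[0],e[1],.174+(252.8-r)/83.7*.18])[0]); xs=np.arange(x0-9,x0+10); sat=I[r,xs].max(1)-I[r,xs].min(1)
    w=np.clip(45-sat,0,45); print(r,round((w*xs).sum()/max(w.sum(),1),2),w.astype(bool).sum(),end=" | ")
zz=np.linspace(.18,.29,6); print("\n",[proj(b,[e[0],e[1],z]).round(1).tolist() for z in zz])
```

```text
pred [305.5 166.1] seen (305.6, 169.1) [0.6172 0.0435 0.354 ]
pred [309.6 252.2] seen (310.1, 252.8) [0.61   0.0402 0.174 ]
bushing pred [310.7 269.5] [0.6073 0.0391 0.132 ]
200 306.91 5 | 206 307.19 5 | 212 307.5 4 | 218 307.88 5 | 224 308.07 5 | 230 308.67 7 | 236 309.16 7 | 242 309.72 9 | 248 309.53 6 | 
 [[309.5, 249.7], [309.1, 240.1], [308.6, 230.4], [308.1, 220.3], [307.6, 209.9], [307.1, 199.2]]
```

The rod hangs upright and within about 1 px of the bushing axis: its tip is at scene (310,253) and the mouth at (311,269). I lower it gently, feeling for contact.

Run:
```python
from plant import *
from h import *
B=dk(-.07,.048)
move_straight([*B,.268],velocity=.08); hold(.2); f0=np.array(current_contact_force()); print(np.array(current_eef_pos())-[*B,.268],f0)
for z in (.250,.240,.228):
    s=move_straight([*B,z],velocity=.03,max_force=6); hold(.1)
    print(s,np.array(current_eef_pos()).round(4),(np.array(current_contact_force())-f0).round(2),np.round(current_wrist_torque(),2),current_grip_width(),current_t())
    if s: break
```

```text
[2.46296457e-04 7.95756829e-05 5.49750045e-04] [-0.08334876  1.25842491 -1.82507009]
False [0.6089 0.039  0.2503] [ 0.52 -1.46  0.15] [-0.02  0.01  0.01] 0.008693362695936293 24.3667
False [0.6088 0.0391 0.2401] [ 0.49 -1.79  0.08] [ 0.06  0.01 -0.01] 0.008492775416066115 24.95
False [0.6089 0.0391 0.2282] [-0.03 -0.81  1.6 ] [0.03 0.04 0.01] 0.00872901858965512 25.6
```

Run:
```python
from plant import *
from h import *
B=dk(-.07,.048); f0=np.array([-.08,1.26,-1.83])
for z in (.190,.175,.160,.146):
    s=move_straight([*B,z],velocity=.03,max_force=6); hold(.1)
    print(s,np.array(current_eef_pos()).round(4),(np.array(current_contact_force())-f0).round(2),np.round(current_wrist_torque(),2),current_grip_width(),current_t())
    if s: break
hold(.3)
cv2.imwrite("pics/scene4.png",get_image("scene")["color"][:,:,::-1]);cv2.imwrite("pics/top4.png",get_image("top")["color"][:,:,::-1])
s=cv2.imread("pics/scene4.png"); cv2.imwrite("pics/c5.png",crop(s,240,200,110,160,3.6))
```

```text
False [0.6089 0.0391 0.1902] [ 0.29 -0.85 -0.24] [ 0.02  0.02 -0.02] 0.008685075669536777 27.1167
False [0.6088 0.0391 0.1751] [-0.2  -2.02  0.63] [ 0.03  0.07 -0.03] 0.009005589744598476 27.8667
False [0.6087 0.0391 0.1601] [-1.22 -1.81 -0.23] [-0.06  0.2   0.07] 0.008305378400073449 28.6167
False [0.6087 0.039  0.146 ] [-1.02 -1.15  0.05] [-0.02  0.41 -0.02] 0.008346828083799602 29.3333
```

View pics/c5.png

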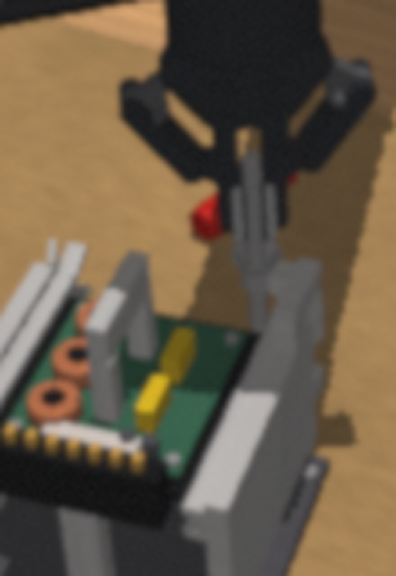

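Run:
```python
from plant import *
from h import *
b=get_image("scene"); e=np.array(current_eef_pos())
print("rod top pred",proj(b,[e[0],e[1],.20]).round(1),"at .215",proj(b,[e[0],e[1],.215]).round(1),"seen 309.6,242.7")
A=b["color"].astype(int);A2=cv2.imread("pics/scene2.png")[:,:,::-1].astype(int)
print("tray region diff",np.abs(A-A2)[290:330,255:285].mean())
hold(.5); print(current_contact_force(),current_wrist_torque(),current_gripper_force(),np.abs(current_qvel()).max(),current_t())
```

```text
rod top pred [309.3 241. ] at .215 [309.  234.4] seen 309.6,242.7
tray region diff 2.4044444444444446
[-1.60216248 -0.98927464 -1.94738777] [-0.02110271  0.63153337  0.0083072 ] 58.48661005496979 0.0015809509074705594 30.2833
```

Run:
```python
from plant import *
from h import *
B=dk(-.07,.048)
def rd():
    F=[];M=[]
    for _ in range(6): hold(.05);F.append(current_contact_force());M.append(current_wrist_torque())
    return np.mean(F,0).round(2),np.mean(M,0).round(2)
print(rd())
for dx in (-.0007,-.0014,-.0021):
    move_straight([B[0]+dx,B[1],.146],velocity=.01); hold(.3); print(dx,np.array(current_eef_pos()).round(4),*rd())
print(current_t())
```

```text
(array([-2.7 , -0.39, -1.43]), array([-0.03,  0.66,  0.03]))
-0.0007 [0.6083 0.0391 0.1461] [ 0.11  0.14 -1.02] [ 0.01 -0.03  0.01]
-0.0014 [0.6074 0.039  0.146 ] [ 0.12  0.47 -0.94] [-0.01 -0.01  0.03]
-0.0021 [0.6067 0.0391 0.146 ] [ 0.14 -0.18 -0.75] [ 0.01  0.01 -0.02]
33.1333
```

Run:
```python
from plant import *
hold(.3); print(hand_in())
```

```text
the job is handed in; nothing more can be done
None
```

The job is handed in at about 33 s of 72: the tray read about 1 to 2 mm from home and let go, and the rod is held through both bushings, its lower end about 15 mm below by the arm's position, with no side load felt; no verdict was shown.

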